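# Wedge the spring clip off the wheel axle

## Task

Slide the wooden-handled wedge along the top of the axle under the arch of the spring clip and push it in until the clip is spread and rides up off the axle; do not pull the clip off with the fingers. Then lay the wedge flat back down on the bench, and put the freed clip into the aluminium parts tray, leaving the other things on the bench where they are.

Things in the scene. Friction and masses are not known exactly. Their poses are not given: they have to be found in the camera images.
- seat (a point): Point on the axle's axis where the clip sits at the start (its mid-length, to 2 mm), 75 mm above the bench. The axle is a level steel rod, 24 mm diameter, in a fixed grey cradle. x points along the axle from its free end (robot's side) into the cradle, z up. The cradle's upright face, 70 mm wide, begins at x = +12.5 mm, its two cheeks rising 21 mm above the axis either side of a 27 mm slot along the axle; the axle's hex head (17 mm radius) begins at +82.5 mm.
- collar_top (a point): Middle of the flat top of the square collar on the axle's free end: 12 mm along the axle, 36 mm wide, top flush with the top of the axle (12 mm above its axis), 21.5 mm before the seat. Nothing stands in front of the collar. Axes as the seat.
- cradle: Fixed cradle: foot 100 x 100 x 12 mm, block 60 mm (x) x 70 mm, top 83 mm above the bench; on its front edge two cheeks, 14 mm thick, to 96 mm, with a 27 mm slot between them over the axle; two bolt heads behind. Origin under its centre on the bench, 42.5 mm beyond the seat.
- clip: Omega-shaped dark steel spring clip, 22 mm long (x, along the axle), 35 mm wide, 47 g. Origin on the axle's axis while snapped on, z up. Its arch is open at both ends along x: opening 15 mm wide, from the axle's top (z = 12 mm) to the arch's underside (z = 19 mm); arch top at 22 mm. Two sprung jaws reach down both sides to z = -10 mm, hooking under the axle. Stood on its jaws its origin is 10 mm up.
- clip_tab (a point): Centre of the tab on the clip's arch, to be grasped when it is free: 18 mm along x, 10 mm wide (y), 20 mm high, 33 mm above the clip's origin. Clip behaviour: jaws spread as it is raised, it is off when raised 10 mm or more, taking 5 to 15 N. The pushed wedge presses it on the cradle face and tips it up; it may slide or tip as the wedge is drawn out.
- wedge_grip (a point): Grip point of the wedge (150 g), in the handle, 22 mm above its flat underside; lies flat at the start. x points to the blade's tip, z up. Handle of dark wood: 24 mm wide (y), 34 mm high, x from -35 to +25 mm. Steel blade 9 mm wide, 28 mm thick at x = +25 mm, tapering evenly to 2 mm at the tip, x = +120 mm; underside flat, level with the handle's. Balance near the grip.
- wedge_tip (a point): Middle of the blade's tip: 120 mm ahead of the grip point and 1 mm above the underside. Axes as the grip. Blade, clip and jaws are greased. With the tip 60 to 75 mm beyond the seat, the blade has raised the clip off the axle; the push takes 4 to 15 N.
- tray: Fixed open aluminium parts tray, 130 mm (x) x 110 mm (y), 28 mm high, walls and floor 4 to 5 mm thick. Origin under its centre on the bench.
- spacer: Bystander: loose aluminium wheel spacer, 48 mm across, 22 mm high, origin under its centre. Leave it alone.
- driver: Bystander: loose screwdriver, 170 mm long, lying on the bench. Leave it alone.
- spray: Bystander: loose spray can, 64 mm across, 150 mm high, origin under its centre. Leave it alone.
Mind the look-alikes: they are no part of the job. What is shaped like the part that bears wedge_grip but orange is not meant.

How it is judged:
By the outcome, as a careful person would: the job done as asked, in the order asked, and still so for the second after the job is handed in, with the robot touching nothing.
It also fails if it takes over 69 s, if anything falls off the work surface, if the arm or the gripper's body presses on something with over 40 N, if the wrist force passes 120 N, or if a joint passes its speed limit or range.

## Robot

A 6-joint arm with a two-finger parallel gripper is mounted at the origin on the work surface. World frame = base frame: x ahead of the robot, y to its left, z up, the work surface at z = 0. Lengths are in m, angles in rad, forces in N, time in s.
With the tool pointing down it reaches from about 0.35 to 0.975 m from the base axis. Payload 4.9 kg.
Tool frame: the origin (TCP) lies at the very end of the fingers, on their centre line; the grasp point (between the pads) lies 19 mm behind it; x points along the fingers, y is the direction in which the jaws open and shut, and the axes are right-handed (so a half turn about x gives the same grasp; the last joint's range is limited). The gripper opens to 85 mm and grips with 20 to 120 N. Pads are 22 mm wide; open, the fingers measure 114 mm over their backs; the gripper's body (76 mm by 85 mm) begins 54 mm behind the grasp point. The pads swing forward as they close: fully open they stand 13 mm farther back than shut.
Start: joints at [1.212, 0.053, 1.613, -0, 1.476, -0.119], TCP at [0.148, 0.607, 0.205] pointing down, gripper open.
Joint ranges: [-3.01, 3.01], [-1.01, 2.22], [0.06, 2.58], [-1.02, 4.17], [0.09, 2.62], [-3.14, 3.14]. Speed limits (rad/s): [2.57, 2.57, 3.14, 3.14, 3.14, 3.14].

## Interface

Orientations are given as a rotation vector (axis times angle).
In Python, from station import ctrl, get_image, calibration, finish_job, search_frame, cut_out, mark_of gives the robot as it stands. The module is installed in compiled form; this text tells all that it offers.
- The arm moves only by the tool arm_command, never from a script. Its argument "plan" is a list that holds one entry, the list of rows, each a list of 7 numbers: the shift along the tool's x, y, z in m, then the turn, a rotation vector about the tool's x, y, z in degrees, then the finger opening in m, from 0 to 0.0854. A call has 1 to 20 rows; each row shifts and turns the pose as measured when the row begins, along the tool's axes as they then stand; what a row does not reach is not made up. A row lasts 1/12 s, in which the tool goes at most 41.7 mm and 7.16 degrees, less where a joint would pass 70% of its speed; a pose out of reach is approached as far as the arm can. A call with a gripper value outside its range is refused whole. The fingers move at their own pace and stop on an object; "squeeze" is the grip in N (left out, the last holds). Time passes only in rows, so rows that do not move let the fingers close. It gives the time, the measured TCP pose, the force and the opening at its end, in the units of the state.
- ctrl.get_obs(): the state, without advancing time (a new reading comes with each control period).
- get_image(name): name is "side" or "top"; returns the picture (400x640x3 uint8, red, green, blue); there is no depth.
- calibration(name): a dict with "fx", "fy", "cx", "cy" (pixels), "cam_to_world" (4x4, takes a point from camera to world coordinates). Camera axes: x right, y down, z forward; pixel columns grow to the right and rows downward; lengths in m; the calibration is good to about 2 mm. A picture is of the moment at which its call begins. calibration takes no time and is no camera call.
- finish_job(): hands the job in, once; it reports no verdict.
Trained networks look in the newest picture that a camera, given by its name, has taken for a name from the list of things; names that differ only in an ending like _2 or _b are one class to them, and where a whole thing is asked for, a point or a joint stands for the part that bears it (a point fixed in the world has none). Each returns a list of dicts, best first, with "conf" (0 to 1); they miss things now and then, are a little off and sometimes report something else, mostly with a low value. They report only what shows in the picture. A call takes as long as a camera call. They do not tell look-alikes from the thing itself.
- search_frame(camera, thing): "at" ([x, y, z] in m, in the coordinates of the camera as it stood for that picture, good to about 4 mm: the middle of the surface that is visible of it).
- cut_out(camera, thing): "mask" (400x640 bool, what is visible of it).
- mark_of(camera, thing): "at" ([x, y, z] in m, in the coordinates of the camera as it stood for that picture, good to about 4 mm: a listed point, or the origin of a listed thing).
The state is a dict: "t": time; "q": joint angles; "dq": joint speeds; "effort": joint torques, N m; "tool_pos": TCP position; "tool_rot": TCP orientation; "contact_force": force on the tool from outside, world axes, zero at the start; "wrist_torque": the same for the moment, N m; "opening": finger opening in m.
Only numpy, scipy, OpenCV 4.12 (cv2) and the standard library are available. Lean on these libraries where they do the work, as an engineer would, in place of code of your own. Each camera call takes 0.05 s, during which the arm holds its last target. There are 200 camera calls.

## Working session

There is one attempt and no reset: what is moved stays moved. The work goes in short steps, Python scripts to look and compute and a tool call to move; the robot and the scene stay as the last step left them, time stands still between calls to the robot, and variables do not carry over. Pictures are saved under pics/ and viewed, about 8 in all and at most 12, crops included, and the job is handed in when it is done.

Besides the shell and the picture viewer there is one more tool, called after "Call:" in YAML: its name, and indented under it one key for each argument. arm_command: Moves the arm, as the interface text tells. Its arguments: {"type":"object","properties":{"plan":{"type":"array","items":{"type":"array","items":{"type":"array","items":{"type":"number"}}}},"squeeze":{"type":"number"}},"required":["plan"]}

```bash
mkdir -p pics
cat > h.py <<'E'
import numpy as np, cv2
from scipy.spatial.transform import Rotation as R
from station import ctrl,get_image,calibration,finish_job,search_frame,cut_out,mark_of
def snap(c,f=None):
    im=get_image(c)
    if f: cv2.imwrite('pics/'+f,im[:,:,::-1])
    return im
def w(c,p):
    T=np.array(calibration(c)['cam_to_world']); return T[:3,:3]@np.array(p)+T[:3,3]
def px(c,p):
    k=calibration(c);T=np.array(k['cam_to_world']); q=T[:3,:3].T@(np.array(p)-T[:3,3])
    return np.array([k['fx']*q[0]/q[2]+k['cx'],k['fy']*q[1]/q[2]+k['cy']])
def marks(c,names,n=2):
    for t in names:
        for d in mark_of(c,t)[:n]:
            p=w(c,d['at']); print(c,t,round(d['conf'],2),p.round(4),px(c,p).round())
E
python3 - <<'E'
from h import *
a=snap('side');b=snap('top')
cv2.imwrite('pics/1.png',a[:,:,::-1]);cv2.imwrite('pics/2.png',b[:,:,::-1])
N=['seat','collar_top','cradle','clip','clip_tab','wedge_grip','wedge_tip','tray','spacer','driver','spray']
for c in('side','top'):
    print(c,np.array(calibration(c)['cam_to_world']).round(3).tolist(),calibration(c)['fx']); marks(c,N)
o=ctrl.get_obs();print(o['t'],o['tool_pos'],R.from_rotvec(o['tool_rot']).as_matrix().round(3).tolist())
E
```

```text
side [[0.997, -0.056, 0.058, 0.554], [-0.081, -0.665, 0.742, -0.587], [-0.003, -0.744, -0.668, 0.657], [0.0, 0.0, 0.0, 1.0]] 376.8258773776265
side seat 0.61 [0.5568 0.019  0.0769] [301. 212.]
side collar_top 0.63 [0.539  0.0228 0.0858] [293. 208.]
side cradle 0.95 [ 0.5997  0.0289 -0.0024] [320. 232.]
side cradle 0.45 [ 4.717e-01 -2.883e-01 -2.000e-04] [261. 369.]
side clip 0.67 [0.5543 0.0204 0.0704] [300. 213.]
side clip_tab 0.67 [0.5566 0.0212 0.1036] [300. 202.]
side wedge_grip 0.74 [0.7002 0.4182 0.0261] [342. 132.]
side wedge_grip 0.57 [0.4607 0.2628 0.0209] [263. 168.]
side wedge_tip 0.8 [0.574  0.2207 0.0007] [305. 181.]
side wedge_tip 0.53 [ 0.6303  0.5155 -0.0019] [317. 125.]
side tray 0.86 [ 0.4703 -0.2857  0.0018] [260. 367.]
side spacer 0.82 [ 0.4464 -0.0311  0.0014] [254. 254.]
side driver 0.68 [ 0.717  -0.2831 -0.0018] [399. 355.]
side driver 0.64 [7.365e-01 2.740e-01 6.000e-04] [360. 166.]
side spray 0.71 [ 0.7201 -0.2789 -0.0027] [400. 353.]
side spray 0.19 [0.5539 0.017  0.0709] [300. 214.]
top [[0.024, -0.984, 0.174, 0.395], [-1.0, -0.021, 0.019, 0.036], [-0.016, 
[... 271 characters left out ...]

top cradle 0.44 [0.5552 0.0184 0.0721] [330. 223.]
top clip 0.45 [0.5587 0.0196 0.0722] [330. 222.]
top clip_tab 0.58 [0.5576 0.018  0.1029] [331. 221.]
top wedge_grip 0.78 [0.4622 0.2616 0.0227] [237. 259.]
top wedge_grip 0.71 [0.7002 0.4164 0.0204] [185. 170.]
top wedge_tip 0.86 [ 0.6286  0.5087 -0.0018] [153. 197.]
top wedge_tip 0.79 [ 0.5778  0.2203 -0.0012] [256. 217.]
top tray 0.93 [ 0.4695 -0.2881 -0.0033] [444. 261.]
top spacer 0.59 [ 0.456  -0.0327 -0.0047] [348. 264.]
top driver 0.66 [ 7.338e-01  2.698e-01 -7.000e-04] [241. 161.]
top spray 0.7 [ 0.7234 -0.2791 -0.0013] [438. 169.]
1.2 [0.14843595 0.60710298 0.2049122 ] [[0.0, 0.237, 0.971], [0.0, 0.971, -0.237], [-1.0, 0.0, -0.0]]
```

View pics/1.png

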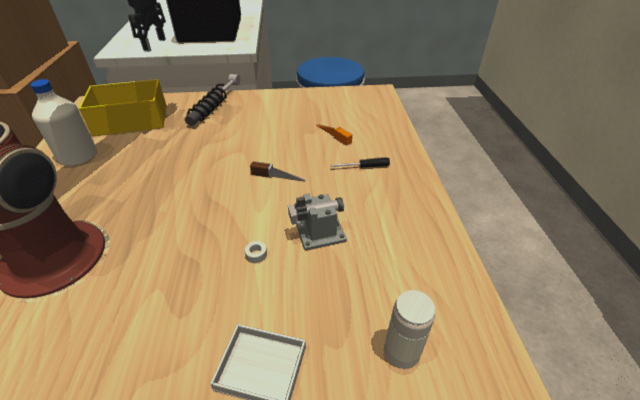

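View pics/2.png

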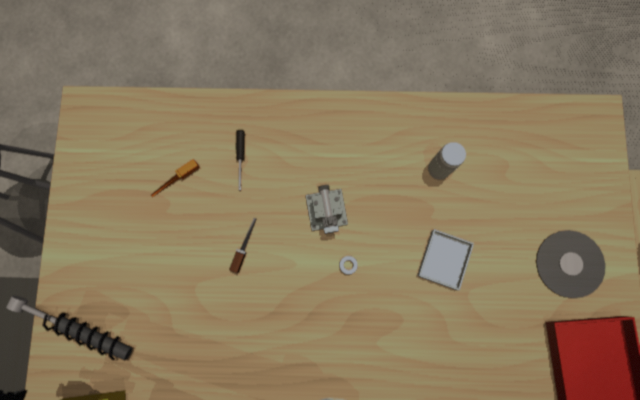

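The wedge could be the brown-handled one (side 263,168; top 237,259) or the orange one (side 342,132; top 185,170). The brown one fits, because the description says dark wood and rules out orange. I'll confirm that in a crop and read the cradle's yaw from an enlarged view.

Run:
```python
from h import *
a=cv2.imread('pics/1.png');b=cv2.imread('pics/2.png')
f=lambda i,u,v,W,H,s:cv2.resize(i[v:v+H,u:u+W],None,fx=s,fy=s,interpolation=cv2.INTER_CUBIC)
# cradle top (290..365,175..245)x5 ; side 275..350,180..250 x5; wedge top 220..270,210..280
A=f(b,295,180,65,60,6);B=f(a,275,185,75,65,5);C=f(b,215,210,65,70,4);D=f(a,240,115,125,70,3)
c=np.zeros((600,800,3),np.uint8)
for im,(x,y) in((A,(0,0)),(B,(400,0)),(C,(0,370)),(D,(400,370))):
    im=im[:600-y]; c[y:y+im.shape[0],x:x+im.shape[1]]=im[:, :800-x]
cv2.imwrite('pics/3.png',c)
for c in('top','side'):
    m=cut_out(c,'wedge_grip')
    for d in m[:2]:
        ys,xs=np.nonzero(d['mask']);v=cv2.fitLine(np.c_[xs,ys].astype(np.float32),2,0,.01,.01).ravel()
        k=calibration(c);T=np.array(k['cam_to_world'])
        P=[]
        for s in(-15,15):
            u=v[2:]+s*v[:2];r=T[:3,:3]@[(u[0]-k['cx'])/k['fx'],(u[1]-k['cy'])/k['fy'],1];P.append(T[:3,3]+r*(0.012-T[2,3])/r[2])
        e=P[1]-P[0];print(c,d['conf'],v[2:],np.degrees(np.arctan2(e[1],e[0])),xs.min(),xs.max(),ys.min(),ys.max())
```

```text
top 0.7 [445.48056 259.9178 ] -6.797564678063983 418 472 231 290
top 0.65 [179.68594 174.70868] -51.40699254953721 152 199 159 196
side 0.59 [270.65173 171.24033] -25.887365013165038 250 303 162 180
side 0.52 [337.7737  133.32722] -46.597489654550294 317 351 123 144
```

View pics/3.png

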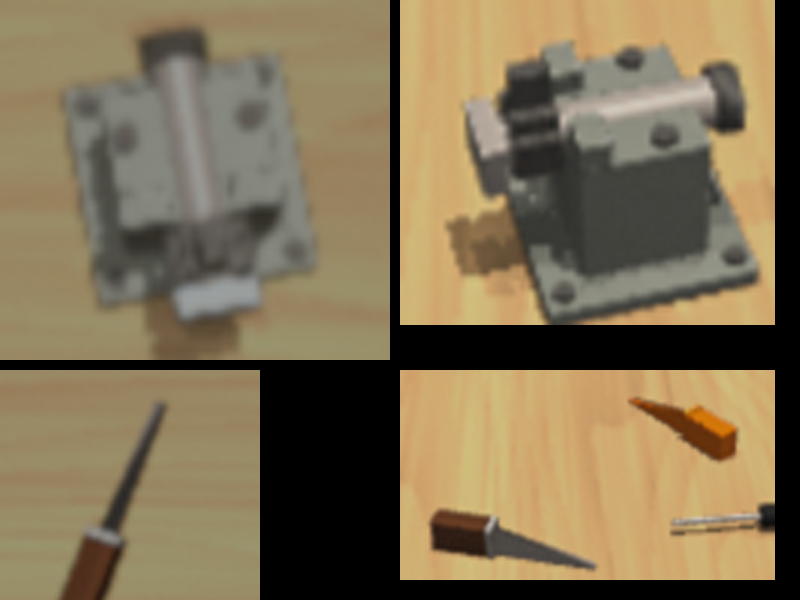

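The crop shows the brown dark-wood wedge lying flat (top view, 237,259), and the orange one is the decoy. Next I'll compute the cradle pose from the foot corners and the axle line.

```bash
cat >> h.py <<'E'
def ray(c,u,z):
    k=calibration(c);T=np.array(k['cam_to_world'])
    r=T[:3,:3]@[(u[0]-k['cx'])/k['fx'],(u[1]-k['cy'])/k['fy'],1];return T[:3,3]+r*(z-T[2,3])/r[2]
E
python3 - <<'E'
from h import *
cr=lambda x,y:(295+x/6-.4,180+y/6-.4)
Q=[ray('top',cr(*p),.012) for p in((68,90),(278,52),(315,265),(100,305))]
an=lambda d:np.degrees(np.arctan2(d[1],d[0]))
print('foot',np.mean(Q,0),[an(Q[0]-Q[3]),an(Q[1]-Q[2]),an(Q[0]-Q[1])-90,an(Q[3]-Q[2])-90],[np.linalg.norm(Q[i]-Q[i-1]) for i in range(4)])
a,b=[ray('top',cr(*p),.087) for p in((178,65),(202,215))];print('axle',a,b,an(a-b))
cs=lambda x,y:(275+(x-400)/5-.4,185+y/5-.4)
# collar top-plate ends in side view & hex centre
print('side axle top',an(ray('side',cs(715,88),.087)-ray('side',cs(565,110),.087)))
F=[ray('side',cs(*p),.012) for p in((548,318),(755,270))];print(an(F[1]-F[0]))
# wedge
cw=lambda x,y:(215+x/4-.4,210+(y-370)/4-.4)
t=ray('top',cw(161,406),.001);m=ray('top',cw(105,532),.031);print('wedge tip',t,'handle front top',m,an(t-m))
ws=lambda x,y:(240+(x-400)/3-.4,115+(y-370)/3-.4)
t2=ray('side',ws(595,568),.001);print(t2, 'handle top corners',[ray('side',ws(*p),.034) for p in((438,511),(497,519),(487,523))])
E
```

```text
foot [0.60101322 0.02857494 0.012     ] [np.float64(9.841619386322181), np.float64(10.445075969113226), np.float64(11.630121316584507), np.float64(11.842741191673355)] [np.float64(0.09914710687655376), np.float64(0.09691033954402645), np.float64(0.09875639753616752), np.float64(0.09796298562184172)]
axle [0.6371313  0.03515855 0.087     ] [0.5726362  0.02372376 0.087     ] 10.053902594052943
side axle top 7.362957261661484
12.236250412386457
wedge tip [0.57261391 0.22264332 0.001     ] handle front top [0.48400754 0.25127723 0.031     ] -17.90868120363027
[0.57277156 0.2208701  0.001     ] handle top corners [array([0.43069722, 0.27626068, 0.034     ]), array([0.48548834, 0.25916025, 0.034     ]), array([0.47645016, 0.25379978, 0.034     ])]
```

Call:
arm_command:
  plan:
    - [[0,0,0,5.3,0,0,0.06],[0.009,-0.0188,0.034,0,0,0,0.06],[0.009,-0.0188,0.034,0,0,0,0.06],[0.009,-0.0188,0.034,0,0,0,0.06],[0.009,-0.0188,0.034,0,0,0,0.06],[0.009,-0.0188,0.034,0,0,0,0.06],[0.009,-0.0188,0.034,0,0,0,0.06],[0.009,-0.0188,0.034,0,0,0,0.06],[0.009,-0.0188,0.034,0,0,0,0.06],[0.009,-0.0188,0.034,0,0,0,0.06],[0.009,-0.0188,0.034,0,0,0,0.06],[0.009,-0.0188,0.034,0,0,0,0.06],[0.009,-0.0188,0.034,0,0,0,0.06],[0,0,0,0,0,0,0.06]]

```text
t: 2.47
tool_pos: [0.4725, 0.2497, 0.0949]
tool_rot: [0.266, 1.55, -0.249]
contact_force: [0.1, -0.0, 0.4]
opening: 0.0602
```

```bash
cat >> h.py <<'E'
def st(tx=None,ty=None,yaw=None,z=None):
    o=ctrl.get_obs();M=R.from_rotvec(o['tool_rot']).as_matrix();p=np.array(o['tool_pos'])
    y0=np.degrees(np.arctan2(M[1,2],M[0,2]))
    print('t',round(o['t'],2),'p',p.round(4),'yaw',y0.round(2),'down',M[:,0].round(3),'F',np.round(o['contact_force'],1),'open',round(o['opening'],4))
    if tx is not None:
        yw=np.radians(y0 if yaw is None else yaw);d=np.array([tx,ty])-p[:2]
        print('turn x',y0-np.degrees(yw),'shift x',p[2]-z,'y',-np.sin(yw)*d[0]+np.cos(yw)*d[1],'z',np.cos(yw)*d[0]+np.sin(yw)*d[1])
E
python3 -c "
from h import *
snap('side');snap('top')
for c in('side','top'):marks(c,['wedge_grip','wedge_tip'])
st(.4605,.261,-19,.006)"
```

```text
side wedge_grip 0.85 [0.6992 0.416  0.0225] [342. 134.]
side wedge_grip 0.56 [0.4561 0.2619 0.0185] [262. 169.]
side wedge_tip 0.84 [ 0.5721  0.2217 -0.0008] [304. 181.]
side wedge_tip 0.64 [6.279e-01 5.154e-01 1.000e-04] [317. 124.]
top wedge_grip 0.76 [0.7002 0.4148 0.0232] [186. 170.]
top wedge_grip 0.68 [0.4625 0.2607 0.0229] [237. 258.]
top wedge_tip 0.57 [ 0.5764  0.2232 -0.0018] [255. 217.]
top wedge_tip 0.56 [ 0.6306  0.5108 -0.0024] [152. 196.]
t 2.77 p [0.4693 0.2558 0.0969] yaw -18.35 down [ 0.008  0.013 -1.   ] F [ 0.1  0.2 -0.6] open 0.0596
turn x 0.6491405273307755 shift x 0.09090611607110638 y 0.002073178668253199 z -0.010009694032211542
```

Call:
arm_command:
  plan:
    - [[0.01,0.001,-0.005,0.65,0,0,0.06],[0.015,0.001,-0.005,0,0,0,0.06],[0.015,0,0,0,0,0,0.06],[0.015,0,0,0,0,0,0.06],[0.015,0,0,0,0,0,0.06],[0,0,0,0,0,0,0.06]]

```text
t: 3.27
tool_pos: [0.4567, 0.2697, 0.0251]
tool_rot: [0.268, 1.545, -0.238]
contact_force: [-0.7, -0.6, -0.5]
opening: 0.0597
```

```bash
python3 -c "
from h import *
st(.4605,.261,-19,.006)
M=R.from_rotvec(ctrl.get_obs()['tool_rot']).as_matrix();print(M.round(3))"
```

```text
t 3.27 p [0.4567 0.2697 0.0251] yaw -18.5 down [ 0.013  0.017 -1.   ] F [-0.7 -0.6 -0.5] open 0.0597
turn x 0.5033336529290331 shift x 0.01909631958031014 y -0.007037264749244463 z 0.006437167202982597
[[ 0.013  0.317  0.948]
 [ 0.017  0.948 -0.317]
 [-1.     0.02   0.007]]
```

Call:
arm_command:
  plan:
    - [[0,-0.004,0.003,0.5,0.4,-1.2,0.06],[0.006,-0.003,0.003,0,0,0,0.06],[0,0,0,0,0,0,0.06],[0,0,0,0,0,0,0.06]]

```text
t: 3.6
tool_pos: [0.459, 0.2628, 0.0193]
tool_rot: [0.256, 1.556, -0.26]
contact_force: [1.1, -0.6, 0.5]
opening: 0.0602
```

```bash
cat >> h.py <<'E'
def lvl(yaw):
    M=R.from_rotvec(ctrl.get_obs()['tool_rot']).as_matrix();a=np.radians(yaw);c,s=np.cos(a),np.sin(a)
    G=np.array([[0,-s,c],[0,c,s],[-1,0,0]]);print('turn needed',np.degrees(R.from_matrix(M.T@G).as_rotvec()).round(2))
E
python3 -c "
from h import *
st(.4605,.261,-19,.006);lvl(-19)"
```

```text
t 3.6 p [0.459  0.2628 0.0193] yaw -18.82 down [-0.001 -0.002 -1.   ] F [ 1.1 -0.6  0.5] open 0.0602
turn x 0.17813355864343805 shift x 0.013293706108170203 y -0.0011974098530767529 z 0.002014061382653743
turn needed [0.18 0.   0.15]
```

Level and aligned. I'll descend the remaining distance and close.

Call:
arm_command:
  plan:
    - [[0.007,-0.001,0.002,0,0,0,0.06],[0.006,0,0,0,0,0,0.06],[0,0,0,0,0,0,0.01],[0,0,0,0,0,0,0.01],[0,0,0,0,0,0,0.01],[0,0,0,0,0,0,0.01],[0,0,0,0,0,0,0.01],[0,0,0,0,0,0,0.01],[0,0,0,0,0,0,0.01],[0,0,0,0,0,0,0.01]]
  squeeze: 80

```text
t: 4.43
tool_pos: [0.4653, 0.2631, 0.0118]
tool_rot: [0.262, 1.548, -0.256]
contact_force: [-0.9, -1.3, -0.1]
opening: 0.0101
```

```bash
python3 -c "
from h import *
st(.4605,.261,-19,.006);lvl(-19)"
```

```text
t 4.43 p [0.4653 0.2631 0.0118] yaw -18.91 down [ 0.007  0.003 -1.   ] F [-0.9 -1.3 -0.1] open 0.0101
turn x 0.09156840244465769 shift x 0.005813338205574453 y -0.0035295010334703367 z -0.0039058329120956795
turn needed [ 0.09  0.35 -0.28]
```

```bash
python3 -c "
from h import *
a=snap('side');b=snap('top')
for c in('side','top'):marks(c,['wedge_grip','wedge_tip'])
f=lambda i,u,v,W,H,s:cv2.resize(i[v:v+H,u:u+W],None,fx=s,fy=s,interpolation=cv2.INTER_CUBIC)
cv2.imwrite('pics/4.png',np.hstack([f(a,220,100,100,100,4),f(b,200,190,100,100,4)])[:,:,::-1])
print(px('side',[.4653,.2631,.0118]),px('top',[.4653,.2631,.0118]))
"
```

```text
side wedge_grip 0.75 [0.7016 0.4164 0.0222] [343. 134.]
side wedge_grip 0.72 [0.7364 0.274  0.0023] [360. 166.]
side wedge_tip 0.87 [ 0.63    0.5153 -0.0013] [317. 125.]
side wedge_tip 0.58 [0.5727 0.2216 0.0042] [305. 180.]
top wedge_grip 0.56 [0.6996 0.4177 0.0229] [185. 170.]
top wedge_tip 0.81 [6.289e-01 5.126e-01 3.000e-04] [151. 196.]
top wedge_tip 0.49 [0.5755 0.2219 0.003 ] [255. 217.]
[265.43136597 170.17285285] [237.29788819 257.58128831]
```

View pics/4.png

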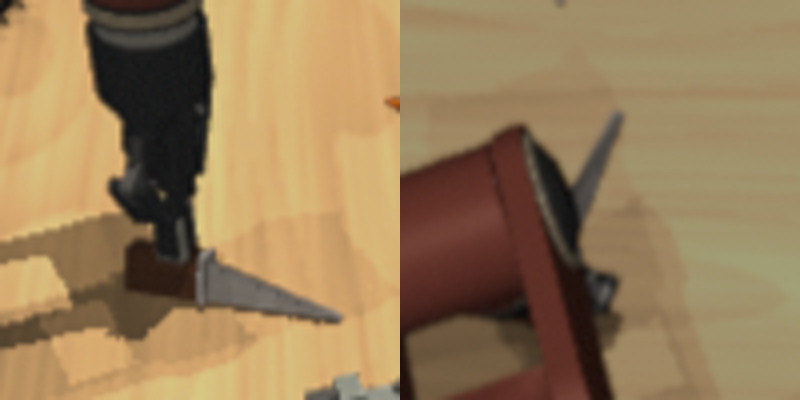

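The finger appears to be on the handle, but the opening reads the commanded 10 mm instead of 24 mm. I'll command a full close to see whether anything is between the pads.

Call:
arm_command:
  plan:
    - [[0,0,0,0,0,0,0],[0,0,0,0,0,0,0],[0,0,0,0,0,0,0],[0,0,0,0,0,0,0],[0,0,0,0,0,0,0]]
  squeeze: 80

```text
t: 5.15
tool_pos: [0.4664, 0.2643, 0.0143]
tool_rot: [0.264, 1.548, -0.254]
contact_force: [-1.5, -1.0, 1.3]
opening: -0.0001
```

```bash
python3 -c "
from h import *
st(.4605,.261,-19,.006);lvl(-19)"
```

```text
t 5.15 p [0.4664 0.2643 0.0143] yaw -18.93 down [ 0.008  0.005 -1.   ] F [-1.5 -1.   1.3] open -0.0001
turn x 0.07460833319049698 shift x 0.008313968121821327 y -0.005004894717735148 z -0.004478113458669783
turn needed [ 0.08  0.36 -0.42]
```

```bash
python3 -c "
from h import *
a=snap('side')
f=lambda i,u,v,W,H,s:cv2.resize(i[v:v+H,u:u+W],None,fx=s,fy=s,interpolation=cv2.INTER_CUBIC)
cv2.imwrite('pics/5.png',f(a,235,115,80,70,8)[:,:,::-1])
for z in(.005,.014,.02,.03,.034,.04):print(z,(px('side',[.4664,.2643,z])-[235,115])*8, ray('side',(264.5,165.5),z))
"
```

```text
0.005 [248.63576937 454.49417688] [0.46107963 0.29440195 0.005     ]
0.014 [246.06944023 434.13916869] [0.46235964 0.28224091 0.014     ]
0.02 [244.34226023 420.43992708] [0.46321298 0.27413356 0.02      ]
0.03 [241.43419724 397.37443445] [0.46463522 0.2606213  0.03      ]
0.034 [240.2605397  388.06549252] [0.46520412 0.2552164  0.034     ]
0.04 [238.4887321  374.01228417] [0.46605746 0.24710904 0.04      ]
```

View pics/5.png

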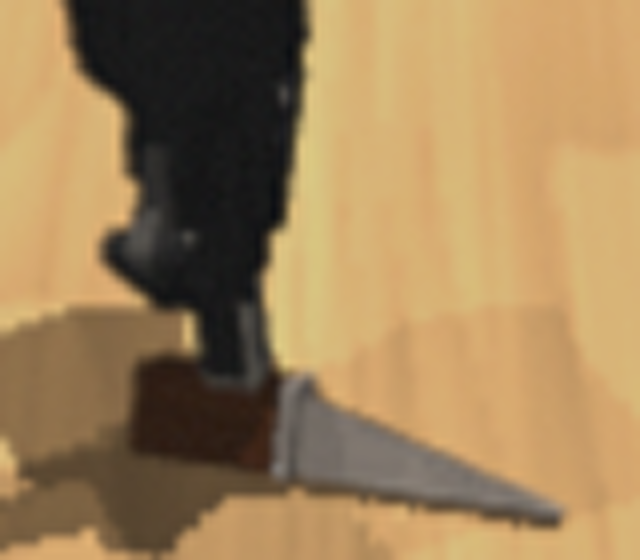

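The closed fingertips are standing on top of the handle (crop px 235,385), which corresponds to z≈0.035, while the TCP reads 0.014. I'll lift and check the fingertips against the projected TCP in free space.

Call:
arm_command:
  plan:
    - [[-0.02,0,0,0,0,0,0],[-0.02,0,0,0,0,0,0],[-0.02,0,0,0,0,0,0],[0,0,0,0,0,0,0],[0,0,0,0,0,0,0]]

```text
t: 5.62
tool_pos: [0.4635, 0.2627, 0.0723]
tool_rot: [0.261, 1.552, -0.257]
contact_force: [-0.1, -0.6, -0.5]
opening: -0.0001
```

```bash
python3 -c "
from h import *
a=snap('side').copy();st();o=ctrl.get_obs()
f=lambda i,u,v,W,H,s:cv2.resize(i[v:v+H,u:u+W],None,fx=s,fy=s,interpolation=cv2.INTER_CUBIC)
c=f(a,235,105,80,80,7);M=R.from_rotvec(o['tool_rot']).as_matrix()
for k in(0,.01,.02,.03):
    u=(px('side',np.array(o['tool_pos'])-k*M[:,0])-[235,105])*7+3.5;print(k,u);cv2.circle(c,tuple(int(x) for x in u),3,(255,0,0),-1)
cv2.imwrite('pics/6.png',c[:,:,::-1])
for c in('side','top'):marks(c,['wedge_grip','wedge_tip'])
"
```

```text
t 5.67 p [0.4639 0.2628 0.0725] yaw -18.93 down [ 0.004  0.002 -1.   ] F [ 0.1 -0.2  0.6] open 0.0
0 [196.86202493 334.95740492]
0.01 [193.98981729 313.38326785]
0.02 [191.07921894 291.52076508]
0.03 [188.12945501 269.36407614]
side wedge_grip 0.9 [0.459  0.2617 0.019 ] [263. 169.]
side wedge_grip 0.77 [0.6995 0.4175 0.0235] [342. 133.]
side wedge_tip 0.94 [5.717e-01 2.214e-01 3.000e-04] [304. 181.]
side wedge_tip 0.52 [0.6303 0.5158 0.    ] [317. 124.]
top wedge_grip 0.56 [0.6996 0.4177 0.0229] [185. 170.]
top wedge_tip 0.81 [6.289e-01 5.126e-01 3.000e-04] [151. 196.]
top wedge_tip 0.49 [0.5755 0.2219 0.003 ] [255. 217.]
```

View pics/6.png

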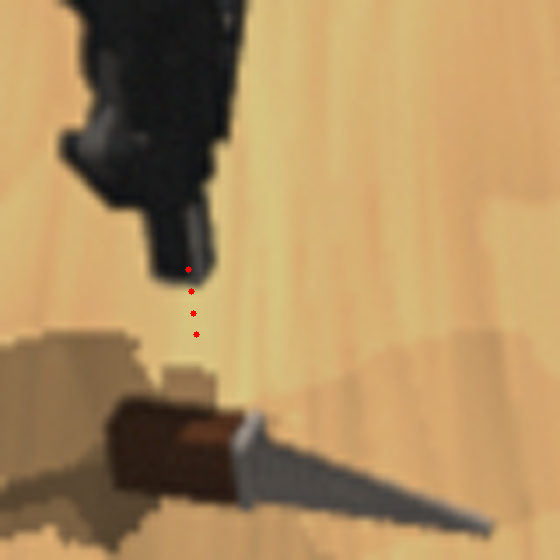

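Free-space check: the shut fingertips end about 20 to 22 mm short of the reported TCP (tip at crop px 185,283; TCP projects to 197,335). I'll allow for this: true tip z ≈ reading + 0.021.

Call:
arm_command:
  plan:
    - [[0,0,-0.003,0,0,0,0.06],[0,-0.002,0,0,0.2,-0.1,0.06],[0,0,0,0,0,0,0.06],[0,0,0,0,0,0,0.06],[0,0,0,0,0,0,0.06],[0.02,0,0,0,0,0,0.06],[0.02,0,0,0,0,0,0.06],[0.02,0,0,0,0,0,0.06],[0.01,0,0,0,0,0,0.06],[0.006,0,0,0,0,0,0.06],[0,0,0,0,0,0,0.06]]

```text
t: 6.78
tool_pos: [0.4588, 0.2615, -0.0087]
tool_rot: [0.259, 1.559, -0.259]
contact_force: [-1.0, -0.2, -0.3]
opening: 0.0599
```

```bash
python3 -c "
from h import *
st(.46,.2612,-19,-.015);lvl(-19)"
```

```text
t 6.78 p [ 0.4588  0.2615 -0.0087] yaw -18.93 down [-0.004  0.001 -1.   ] F [-1.  -0.2 -0.3] open 0.0599
turn x 0.06691761656441031 shift x 0.006281909624257037 y 0.00015390333395792484 z 0.0012581046324740995
turn needed [ 0.07 -0.2   0.04]
```

No contact at −0.009, which confirms the offset. I'll go down the rest and close.

Call:
arm_command:
  plan:
    - [[0.005,0,0.001,0,0,0,0.06],[0.001,0,0,0,-0.2,0,0.06],[0,0,0,0,0,0,0],[0,0,0,0,0,0,0],[0,0,0,0,0,0,0],[0,0,0,0,0,0,0],[0,0,0,0,0,0,0],[0,0,0,0,0,0,0],[0,0,0,0,0,0,0],[0,0,0,0,0,0,0]]
  squeeze: 100

```text
t: 7.62
tool_pos: [0.4626, 0.2622, -0.0113]
tool_rot: [0.261, 1.55, -0.257]
contact_force: [-1.1, 1.1, -0.7]
opening: 0.0219
```

```bash
python3 -c "
from h import *
st(.46,.2612,-19,-.015);lvl(-19)"
```

```text
t 7.62 p [ 0.4626  0.2622 -0.0113] yaw -18.93 down [ 0.006  0.001 -1.   ] F [-1.1  1.1 -0.7] open 0.0219
turn x 0.07392474062738685 shift x 0.0037427620439000053 y -0.0017685003359758672 z -0.0021146037871717727
turn needed [ 0.07  0.3  -0.19]
```

Gripped: the opening is 22 mm against a 24 mm handle, with the underside about 11 mm above the reading. Lift, turn to the axle's yaw, and carry the wedge in front of the collar.

Call:
arm_command:
  plan:
    - [[-0.015,0,0,0,0,0,0],[-0.035,0,0,0,0,0,0],[-0.035,0,0,0,0,0,0],[-0.02,0,0,-4,0,0,0],[0,0,0,-6,0,0,0],[0,0,0,-6,0,0,0],[0,0,0,-6,0,0,0],[0,0,0,-6,0,0,0],[0,-0.032,-0.0125,-1.7,0,0,0],[0,-0.032,-0.0125,0,0,0,0],[0,-0.032,-0.0125,0,0,0,0],[0,-0.032,-0.0125,0,0,0,0],[0,-0.032,-0.0125,0,0,0,0],[0,-0.032,-0.0125,0,0,0,0],[0,-0.032,-0.0125,0,0,0,0],[0,-0.032,-0.0125,0,0,0,0],[0,0,0,0,0,0,0],[0,0,0,0,0,0,0]]

```text
t: 9.12
tool_pos: [0.4129, -0.0202, 0.0951]
tool_rot: [-0.172, 1.561, 0.171]
contact_force: [-0.8, 0.5, -0.7]
opening: 0.0218
```

```bash
python3 -c "
from h import *
a=snap('side');b=snap('top');st(.412,-.008,10.7,.089);lvl(10.7)
f=lambda i,u,v,W,H,s:cv2.resize(i[v:v+H,u:u+W],None,fx=s,fy=s,interpolation=cv2.INTER_CUBIC)
cv2.imwrite('pics/7.png',np.hstack([f(a,230,160,100,100,4),f(b,290,180,100,100,4)])[:,:,::-1])
for c in('side','top'):marks(c,['wedge_grip','wedge_tip','seat','collar_top','clip_tab','clip'],1)
"
```

```text
t 9.22 p [ 0.4132 -0.019   0.0951] yaw 12.72 down [ 0.003 -0.001 -1.   ] F [-0.3  0.3 -1.4] open 0.0218
turn x 2.0206430110643794 shift x 0.006112528326798913 y 0.010982952086423437 z 0.0008744563380610878
turn needed [2.02 0.18 0.07]
side wedge_grip 0.97 [ 0.4089 -0.0207  0.1249] [228. 212.]
side wedge_tip 0.85 [0.527  0.0051 0.1045] [287. 208.]
side seat 0.59 [0.5591 0.0176 0.0752] [302. 213.]
side collar_top 0.76 [0.5402 0.0206 0.0877] [293. 208.]
side clip_tab 0.79 [0.5567 0.022  0.1017] [300. 203.]
side clip 0.73 [0.5571 0.0187 0.0718] [301. 213.]
top wedge_grip 0.74 [0.7027 0.4131 0.0225] [187. 169.]
top wedge_tip 0.95 [0.6274 0.5117 0.0011] [151. 197.]
top seat 0.92 [0.5572 0.0212 0.0738] [329. 222.]
top collar_top 0.8 [0.5365 0.0168 0.0892] [331. 230.]
top clip_tab 0.53 [ 7.233e-01 -2.783e-01  4.000e-04] [438. 168.]
top clip 0.48 [0.5589 0.018  0.0747] [330. 222.]
```

View pics/7.png

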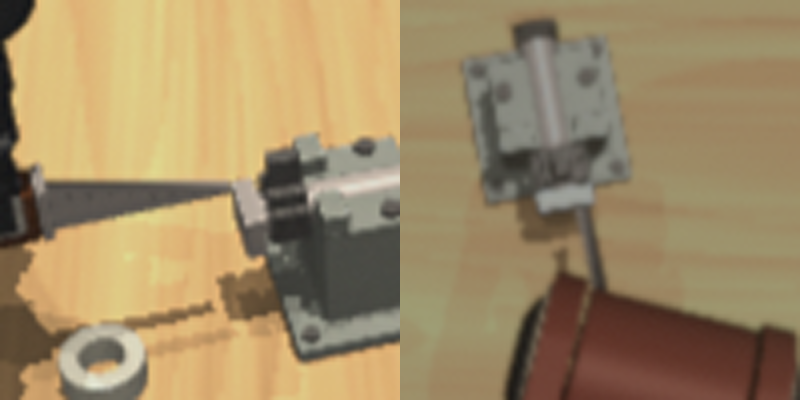

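Call:
arm_command:
  plan:
    - [[0,0,0,2,0,0,0],[0,0.0055,0,0,0,0,0],[0,0.0055,0,0,0,0,0],[0.007,0,0,0,0,0,0],[0.007,0,0,0,0,0,0],[0,0,0,0,0,0,0],[0,0,0,0,0,0,0]]

```text
t: 10.4
tool_pos: [0.4109, -0.0065, 0.0796]
tool_rot: [-0.15, 1.563, 0.148]
contact_force: [-0.2, -1.3, -0.8]
opening: 0.022
```

```bash
python3 -c "
from h import *
a=snap('side');b=snap('top');st(.412,-.0076,10.7,.0757);lvl(10.7)
p=np.array(ctrl.get_obs()['tool_pos']);M=R.from_rotvec(ctrl.get_obs()['tool_rot']).as_matrix()
tip=p+M[:,2]*.118;tip[2]=p[2]+.0123;s=np.array([.5577,.0196,.075]);u=np.array([np.cos(np.radians(10.7)),np.sin(np.radians(10.7)),0]);n=np.array([-u[1],u[0],0])
print('tip',tip,'along',(tip-s)@u,'lat',(tip-s)@n,'h',tip[2]-.087)
f=lambda i,u,v,W,H,s:cv2.resize(i[v:v+H,u:u+W],None,fx=s,fy=s,interpolation=cv2.INTER_CUBIC)
A=f(a,255,180,66,75,6);B=f(b,300,190,66,75,6)
def dot(im,c,q,o,col):
    x=(px(c,q)-o+.5)*6;cv2.circle(im,tuple(int(round(t)) for t in x),2,col,-1);print(c,x)
for c,im,o in(('side',A,(255,180)),('top',B,(300,190))):
    dot(im,c,tip,o,(255,0,0)); dot(im,c,s+[0,0,.012]-.0215*u,o,(0,255,0)); dot(im,c,s+[0,0,.012]+.06*u,o,(0,0,255))
cv2.imwrite('pics/8.png',np.hstack([A,B])[:,:,::-1])
marks('side',['wedge_tip','wedge_grip'],1);marks('top',['wedge_tip'],3)
"
```

```text
t 10.5 p [ 0.4109 -0.0066  0.0797] yaw 10.87 down [ 0.003 -0.001 -1.   ] F [-0.1 -0.4 -1.1] open 0.0218
turn x 0.16548359382465527 shift x 0.004014830181514453 y -0.001229593258704856 z 0.0009286111780219983
turn needed [0.17 0.17 0.06]
tip [0.52674326 0.01567915 0.09201483] along -0.031146461598326586 lat 0.001894960576848525 h 0.005014830181514468
side [194.01111131 174.16576426]
side [221.81964443 182.7184033 ]
side [436.05191227 142.34244669]
top [189.97214742 262.77250826]
top [190.31787206 240.82563997]
top [158.02228808  52.94579465]
side wedge_tip 0.67 [0.5235 0.0167 0.0892] [285. 209.]
side wedge_grip 0.7 [0.7001 0.4176 0.0206] [342. 134.]
top wedge_tip 0.67 [0.6287 0.5093 0.0018] [152. 196.]
top wedge_tip 0.49 [0.5304 0.0136 0.0878] [332. 232.]
```

View pics/8.png

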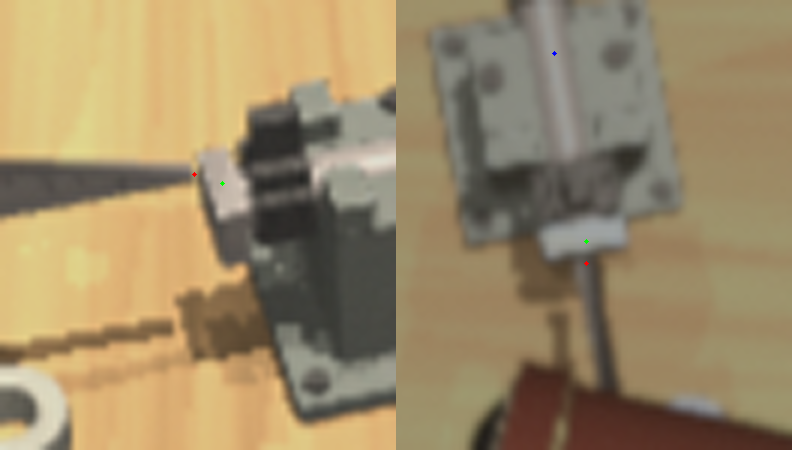

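Tip projections line up with the picture (side 194,174; top 586,262), and the collar centre and axle line agree to about 1 mm. I'll correct y by −1.2 mm, lower, move over the collar and touch down.

Call:
arm_command:
  plan:
    - [[0.0025,-0.0012,0,0.17,-0.1,0,0],[0,0,0.006,0,0,0,0],[0,0,0.006,0,0,0,0],[0.001,0,0,0,0,0,0],[0.001,0,0,0,0,0,0],[0,0,0,0,0,0,0]]

```text
t: 11.15
tool_pos: [0.426, -0.006, 0.0766]
tool_rot: [-0.147, 1.557, 0.144]
contact_force: [0.5, -0.1, -0.9]
opening: 0.0215
```

```bash
cat >> h.py <<'E'
def tipst():
    p=np.array(ctrl.get_obs()['tool_pos']);M=R.from_rotvec(ctrl.get_obs()['tool_rot']).as_matrix()
    tip=p+M[:,2]*.118;s=np.array([.5577,.0196,.075]);u=np.array([np.cos(np.radians(10.7)),np.sin(np.radians(10.7)),0]);n=np.array([-u[1],u[0],0])
    st();lvl(10.7);print('tip along %.4f lat %.4f  grip lat %.4f under-h %.4f'%((tip-s)@u,(tip-s)@n,(p-s)@n,p[2]+.0113-.087))
E
python3 -c "
from h import *
tipst()"
```

```text
t 11.15 p [ 0.426  -0.006   0.0766] yaw 10.64 down [ 0.009 -0.001 -1.   ] F [ 0.5 -0.1 -0.9] open 0.0215
turn needed [-0.06  0.48  0.14]
tip along -0.0162 lat -0.0008  grip lat -0.0007 under-h 0.0009
```

Call:
arm_command:
  plan:
    - [[0.0008,0.0006,0,0,0.2,0,0],[0,0,0.004,0,0,0,0],[0,0,0.005,0,0,0,0],[0,0,0.005,0,0,0,0],[0,0,0.005,0,0,0,0]]
  squeeze: 120

```text
t: 11.57
tool_pos: [0.4454, -0.0015, 0.0754]
tool_rot: [-0.147, 1.562, 0.144]
contact_force: [-1.1, 0.4, -1.9]
opening: 0.0215
```

```bash
python3 -c "
from h import *
tipst()"
```

```text
t 11.57 p [ 0.4454 -0.0015  0.0754] yaw 10.62 down [ 0.004 -0.001 -1.   ] F [-1.1  0.4 -1.9] open 0.0215
turn needed [-0.08  0.23  0.13]
tip along 0.0037 lat -0.0001  grip lat 0.0001 under-h -0.0003
```

Call:
arm_command:
  plan:
    - [[0,0,0.006,0,0,0,0],[0,0,0.006,0,0,0,0],[0,0,0.006,0,0,0,0],[0,0,0.006,0,0,0,0],[0,0,0.006,0,0,0,0]]

```text
t: 11.98
tool_pos: [0.4661, 0.002, 0.0763]
tool_rot: [-0.152, 1.598, 0.144]
contact_force: [-15.7, -3.8, 10.2]
opening: 0.0211
```

```bash
python3 -c "
from h import *
tipst()"
```

```text
t 11.98 p [0.4661 0.002  0.0763] yaw 10.73 down [-0.031 -0.008 -0.999] F [-15.7  -3.8  10.2] open 0.0211
turn needed [ 0.03 -1.84  0.13]
tip along 0.0247 lat -0.0002  grip lat -0.0002 under-h 0.0006
```

Call:
arm_command:
  plan:
    - [[0,0,0.006,0,-1,0,0],[0,0,0.006,0,-1,0,0],[0,0,0.007,0,-0.5,0,0],[0,0,0.007,0,-0.5,0,0]]

```text
t: 12.32
tool_pos: [0.4831, 0.005, 0.0754]
tool_rot: [-0.151, 1.577, 0.146]
contact_force: [-12.0, -2.0, 8.0]
opening: 0.0209
```

```bash
python3 -c "
from h import *
tipst()"
```

```text
t 12.32 p [0.4831 0.005  0.0754] yaw 10.83 down [-0.011 -0.004 -1.   ] F [-12.  -2.   8.] open 0.0209
turn needed [ 0.13 -0.64  0.12]
tip along 0.0420 lat -0.0002  grip lat -0.0004 under-h -0.0003
```

Call:
arm_command:
  plan:
    - [[0,0,0.007,0,-0.7,0,0],[0,0,0.007,0,-0.5,0,0],[0,0,0.007,0,-0.5,0,0],[0,0,0.007,0,-0.5,0,0],[0,0,0.006,0,-0.5,0,0]]

```text
t: 12.73
tool_pos: [0.5054, 0.009, 0.0754]
tool_rot: [-0.152, 1.57, 0.148]
contact_force: [-2.8, -0.0, 1.7]
opening: 0.0216
```

```bash
python3 -c "
from h import *
snap('side');snap('top')
tipst()
for c in('side','top'):marks(c,['clip_tab','clip','wedge_tip'],1)"
```

```text
t 12.83 p [0.507  0.0093 0.0756] yaw 10.95 down [ 0.    -0.002 -1.   ] F [ 0.7 -0.1 -0.2] open 0.0216
turn needed [0.25 0.   0.11]
tip along 0.0663 lat -0.0002  grip lat -0.0007 under-h -0.0001
side clip_tab 0.5 [0.5643 0.0245 0.1151] [303. 197.]
side clip 0.65 [0.557  0.0176 0.0862] [301. 209.]
side wedge_tip 0.68 [0.6268 0.515  0.0017] [316. 124.]
top wedge_tip 0.64 [ 6.311e-01  5.097e-01 -5.000e-04] [152. 196.]
```

Call:
arm_command:
  plan:
    - [[0,0,0.004,0,0,0,0],[0,0,0,0,0,0,0]]

```text
t: 13.3
tool_pos: [0.5103, 0.01, 0.0756]
tool_rot: [-0.151, 1.566, 0.148]
contact_force: [0.9, 0.4, -0.5]
opening: 0.0215
```

```bash
python3 -c "
from h import *
a=snap('side');tipst()
marks('side',['clip_tab','clip'],1)
cv2.imwrite('pics/9.png',cv2.resize(a[165:255,240:360],None,fx=6,fy=6,interpolation=cv2.INTER_CUBIC)[:,:,::-1])"
```

```text
t 13.35 p [0.51   0.01   0.0755] yaw 10.94 down [-0.    -0.002 -1.   ] F [-0.2 -0.1 -0.5] open 0.0213
turn needed [ 0.24 -0.04  0.1 ]
tip along 0.0694 lat -0.0001  grip lat -0.0006 under-h -0.0002
side clip_tab 0.62 [0.5559 0.0214 0.1283] [299. 194.]
side clip 0.6 [0.5572 0.0168 0.094 ] [301. 207.]
```

View pics/9.png

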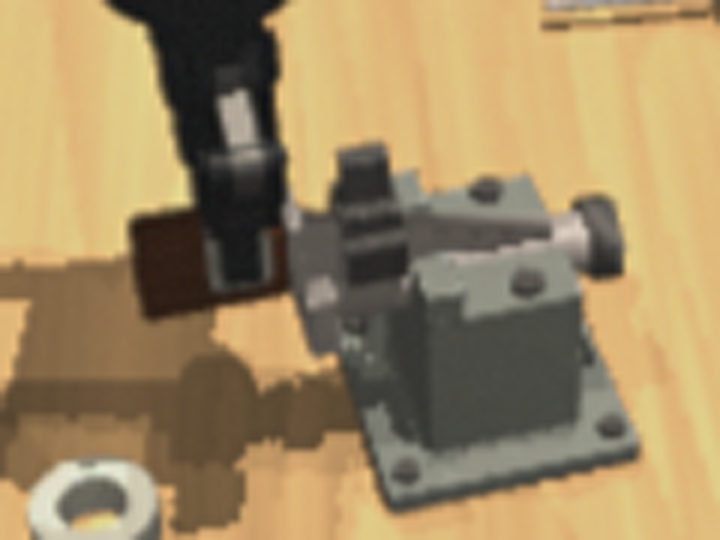

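The clip sits up on the blade (crop px 370,215) with its jaws above the axle, and the push force is gone. I'll draw the wedge straight back, gently.

Call:
arm_command:
  plan:
    - [[0,0,-0.006,0.2,0,0,0],[0,0,-0.01,0,0,0,0],[0,0,-0.01,0,0,0,0],[0,0,-0.01,0,0,0,0],[0,0,-0.01,0,0,0,0],[0,0,-0.01,0,0,0,0],[0,0,-0.01,0,0,0,0]]

```text
t: 14.03
tool_pos: [0.4403, -0.003, 0.0753]
tool_rot: [-0.149, 1.565, 0.146]
contact_force: [0.4, 1.2, -0.1]
opening: 0.0215
```

```bash
python3 -c "
from h import *
snap('side');tipst()
marks('side',['clip_tab','clip'],1)"
```

```text
t 14.08 p [ 0.4388 -0.0031  0.075 ] yaw 10.75 down [-0.001 -0.002 -1.   ] F [-1.5  0.9  2.4] open 0.0211
turn needed [ 0.05 -0.07  0.1 ]
tip along -0.0030 lat -0.0001  grip lat -0.0002 under-h -0.0007
side clip_tab 0.58 [0.5588 0.02   0.1222] [301. 196.]
side clip 0.72 [0.5556 0.0182 0.0893] [300. 208.]
```

Call:
arm_command:
  plan:
    - [[-0.0005,0,-0.01,0,0,0,0],[0,0,-0.01,0,0,0,0],[0,0,-0.01,0,0,0,0],[0,0,-0.01,0,0,0,0],[0,0,-0.005,0,0,0,0],[0,0,0,0,0,0,0]]

```text
t: 14.68
tool_pos: [0.3936, -0.0112, 0.074]
tool_rot: [-0.148, 1.569, 0.147]
contact_force: [0.0, 0.1, -1.3]
opening: 0.0214
```

```bash
python3 -c "
from h import *
a=snap('side');b=snap('top');tipst()
for c in('side','top'):marks(c,['clip_tab','clip'],1)
f=lambda i,u,v,W,H,s:cv2.resize(i[v:v+H,u:u+W],None,fx=s,fy=s,interpolation=cv2.INTER_CUBIC)
cv2.imwrite('pics/10.png',np.hstack([f(a,270,175,66,75,6),f(b,300,190,66,75,6)])[:,:,::-1])"
```

```text
t 14.78 p [ 0.3945 -0.0112  0.0744] yaw 10.76 down [-0.003 -0.001 -1.   ] F [ 1.3  0.9 -1.5] open 0.0214
turn needed [ 0.06 -0.16  0.03]
tip along -0.0481 lat 0.0001  grip lat 0.0000 under-h -0.0013
side clip 0.48 [0.557  0.0163 0.0888] [301. 209.]
top clip_tab 0.67 [0.5613 0.0153 0.1263] [332. 218.]
top clip 0.63 [0.5612 0.0179 0.0918] [331. 220.]
```

View pics/10.png

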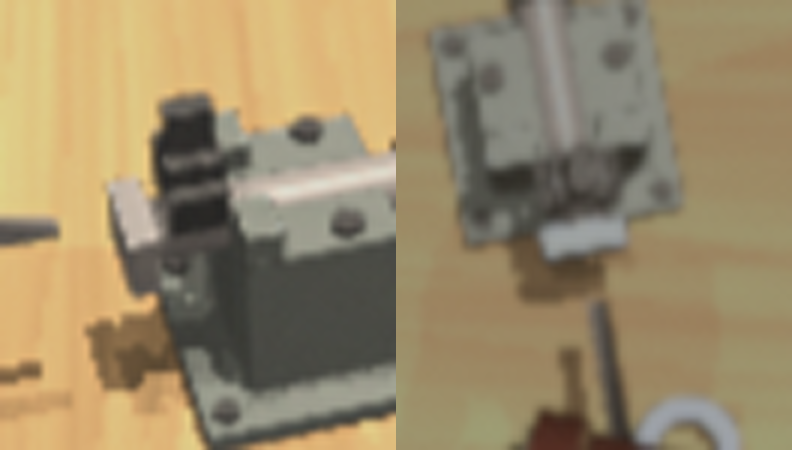

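The clip stands freed on top of the axle (crop px 190,165 side; 590,170 top). Next I'll take the wedge back to its old spot.

Call:
arm_command:
  plan:
    - [[0,0.03,0,0,0,0,0],[0,0.0365,0,0,0,0,0],[0,0.0365,0,0,0,0,0],[0,0.0365,0,0,0,0,0],[0,0.0365,0,0,0,0,0],[0,0.0365,0.02,0,0,0,0],[0,0.0365,0.02,0,0,0,0],[0,0.007,0.035,0,0,0,0],[0,0,0.035,0,0,0,0],[0,0,0,6,0,0,0],[0,0,0,6,0,0,0],[0,0,0,6,0,0,0],[0,0,0,6,0,0,0],[0,0,0,5.7,0,0,0],[0,0,0,0,0,0,0]]

```text
t: 16.23
tool_pos: [0.4627, 0.2763, 0.0722]
tool_rot: [0.275, 1.553, -0.278]
contact_force: [0.8, 0.6, -1.3]
opening: 0.0211
```

```bash
python3 -c "
from h import *
st(.4626,.2622,-19,-.0113);lvl(-19)"
```

```text
t 16.23 p [0.4627 0.2763 0.0722] yaw -20.21 down [-0.001 -0.002 -1.   ] F [ 0.8  0.6 -1.3] open 0.0211
turn x -1.2123147515069022 shift x 0.08354618359279732 y -0.013371831644154024 z 0.004484100134734314
turn needed [-1.21  0.    0.12]
```

Call:
arm_command:
  plan:
    - [[0.01,-0.0067,0.004,-1.2,0,0,0],[0.02,-0.0067,0,0,0,0,0],[0.02,0,0,0,0,0,0],[0.015,0,0,0,0,0,0],[0.01,0,0,0,0,0,0],[0.004,0,0,0,0,0,0],[0,0,0,0,0,0,0]]

```text
t: 16.82
tool_pos: [0.4653, 0.2638, -0.0083]
tool_rot: [0.246, 1.553, -0.245]
contact_force: [0.3, -0.8, -2.0]
opening: 0.0215
```

```bash
python3 -c "
from h import *
snap('side');st(.4626,.2622,-19,-.0113);lvl(-19);marks('side',['wedge_tip','wedge_grip'],2)"
```

```text
t 16.87 p [ 0.4655  0.2638 -0.0078] yaw -17.95 down [ 0.004  0.    -1.   ] F [-1.8 -1.  -2.1] open 0.0213
turn x 1.0457781541252729 shift x 0.0034731080554660457 y -0.002507712260982614 z -0.0022343271911449813
turn needed [ 1.05  0.21 -0.08]
side wedge_tip 0.77 [0.5759 0.2233 0.0019] [306. 180.]
side wedge_tip 0.55 [6.283e-01 5.146e-01 5.000e-04] [317. 125.]
side wedge_grip 0.9 [0.7024 0.4208 0.0212] [343. 133.]
side wedge_grip 0.74 [0.4647 0.2701 0.0238] [265. 165.]
```

Call:
arm_command:
  plan:
    - [[0.001,0,0,0,0,0,0],[0.001,0,0,0,0,0,0],[0.001,0,0,0,0,0,0],[0.001,0,0,0,0,0,0],[0,0,0,0,0,0,0]]

```text
t: 17.38
tool_pos: [0.4698, 0.2658, -0.0067]
tool_rot: [0.25, 1.544, -0.24]
contact_force: [0.6, 0.1, -1.0]
opening: 0.0215
```

```bash
python3 -c "
from h import *
st(.4626,.2622,-19,-.0113);lvl(-19)"
```

```text
t 17.38 p [ 0.4698  0.2658 -0.0067] yaw -17.92 down [ 0.014  0.004 -1.   ] F [ 0.6  0.1 -1. ] open 0.0215
turn x 1.0845857709284594 shift x 0.004648207981584178 y -0.005723573454649338 z -0.00562043701722486
turn needed [ 1.09  0.67 -0.46]
```

Call:
arm_command:
  plan:
    - [[0.004,-0.003,-0.004,0,0.3,-0.3,0],[0.004,-0.002,-0.002,0,0,0,0]]

```text
t: 17.55
tool_pos: [0.465, 0.264, -0.0117]
tool_rot: [0.248, 1.546, -0.242]
contact_force: [-5.5, -0.7, 24.2]
opening: 0.0215
```

```bash
python3 -c "
from h import *
st(.4626,.2622,-18,-.0113);lvl(-18)"
```

```text
t 17.55 p [ 0.465   0.264  -0.0117] yaw -17.92 down [ 0.011  0.002 -1.   ] F [-5.5 -0.7 24.2] open 0.0215
turn x 0.07642556532069023 shift x -0.00041859868114288955 y -0.0024427134107787066 z -0.0017732672264850265
turn needed [ 0.08  0.56 -0.33]
```

The wedge is on the bench (24 N contact). Release and lift.

Call:
arm_command:
  plan:
    - [[-0.001,0,0,0,0,0,0.05],[0,0,0,0,0,0,0.05],[0,0,0,0,0,0,0.05],[0,0,0,0,0,0,0.05],[0,0,0,0,0,0,0.05],[-0.01,0,0,0,0,0,0.05],[-0.02,0,0,0,0,0,0.05],[-0.03,0,0,0,0,0,0.05],[-0.04,0,0,0,0,0,0.05],[-0.04,0,0,0,0,0,0.05],[-0.04,0,0,0,0,0,0.05],[0,0,0,0,0,0,0.05]]

```text
t: 18.55
tool_pos: [0.4588, 0.2618, 0.1756]
tool_rot: [0.244, 1.555, -0.247]
contact_force: [0.2, 0.2, 1.6]
opening: 0.0499
```

```bash
python3 -c "
from h import *
snap('side');snap('top');st(.56,.0175,10.7,.15)
for c in('side','top'):marks(c,['wedge_tip','wedge_grip'],2);marks(c,['clip','clip_tab'],1)"
```

```text
t 18.65 p [0.4557 0.2606 0.1686] yaw -17.92 down [-0.008 -0.005 -1.   ] F [-1.2 -0.4 -0.3] open 0.05
turn x -28.621235088227607 shift x 0.018605400134327765 y -0.2582053339782919 z 0.05736044530787127
side wedge_tip 0.86 [ 0.6295  0.5151 -0.0031] [317. 125.]
side wedge_tip 0.62 [ 0.5764  0.2267 -0.0011] [306. 180.]
side wedge_grip 0.9 [0.6999 0.418  0.0245] [342. 133.]
side wedge_grip 0.68 [0.4617 0.2686 0.0191] [264. 167.]
side clip 0.68 [0.5555 0.0176 0.0893] [300. 208.]
side clip_tab 0.57 [0.5558 0.0199 0.1239] [299. 196.]
top wedge_tip 0.91 [0.6263 0.5136 0.0015] [150. 197.]
top wedge_tip 0.48 [5.828e-01 2.231e-01 1.000e-04] [255. 215.]
top wedge_grip 0.97 [0.7    0.4161 0.0214] [185. 170.]
top wedge_grip 0.76 [0.4658 0.262  0.0204] [237. 257.]
top clip 0.46 [0.5614 0.0181 0.0938] [330. 219.]
top clip_tab 0.61 [0.4665 0.2645 0.0216] [236. 257.]
```

The wedge lies flat near its start and the clip still stands on the axle. I'll go above the tab.

Call:
arm_command:
  plan:
    - [[0,0,0,-5.7,0,0,0.045],[0,0,0,-5.7,0,0,0.045],[0,0,0,-5.7,0,0,0.045],[0,0,0,-5.7,0,0,0.045],[0,0,0,-5.7,0,0,0.045],[0,-0.032,0.007,0,0,0,0.045],[0,-0.032,0.007,0,0,0,0.045],[0,-0.032,0.007,0,0,0,0.045],[0,-0.032,0.007,0,0,0,0.045],[0,-0.032,0.007,0,0,0,0.045],[0,-0.032,0.007,0,0,0,0.045],[0,-0.032,0.007,0,0,0,0.045],[0,-0.03,0.007,0,0,0,0.045],[0,0,0,0,0,0,0.045],[0,0,0,0,0,0,0.045]]

```text
t: 20.3
tool_pos: [0.5619, 0.0127, 0.1533]
tool_rot: [-0.176, 1.597, 0.164]
contact_force: [-0.7, -0.2, 0.7]
opening: 0.0454
```

```bash
python3 -c "
from h import *
st(.5585,.0178,10.7,.095);lvl(10.7)"
```

```text
t 20.3 p [0.5619 0.0127 0.1533] yaw 12.34 down [-0.031 -0.011 -0.999] F [-0.7 -0.2  0.7] open 0.0454
turn x 1.6420885834584737 shift x 0.05825837051253327 y 0.005661117066349263 z -0.002434168282324408
turn needed [ 1.65 -1.88  0.24]
```

Call:
arm_command:
  plan:
    - [[0,0.003,-0.001,1.6,-1.8,0.2,0.045],[0,0.003,-0.001,0,0,0,0.045],[0.015,0,0,0,0,0,0.045],[0.015,0,0,0,0,0,0.045],[0,0,0,0,0,0,0.045]]

```text
t: 20.72
tool_pos: [0.5574, 0.0215, 0.1218]
tool_rot: [-0.149, 1.568, 0.15]
contact_force: [-0.5, 0.1, -0.4]
opening: 0.0452
```

```bash
python3 -c "
from h import *
a=snap('side');st(.5585,.0178,10.7,.095);lvl(10.7)
marks('side',['clip','clip_tab'],1)
cv2.imwrite('pics/11.png',cv2.resize(a[155:235,265:345],None,fx=7,fy=7,interpolation=cv2.INTER_CUBIC)[:,:,::-1])"
```

```text
t 20.77 p [0.5581 0.0215 0.1231] yaw 10.92 down [-0.001  0.    -1.   ] F [-0.1  1.3  0.4] open 0.0446
turn x 0.22095270265454658 shift x 0.028114094465988476 y -0.0037555513177471704 z -0.0002720294917490835
turn needed [ 0.22 -0.06 -0.01]
side clip 0.64 [0.5535 0.018  0.0918] [299. 207.]
side clip_tab 0.7 [0.5607 0.0233 0.1229] [302. 195.]
```

View pics/11.png

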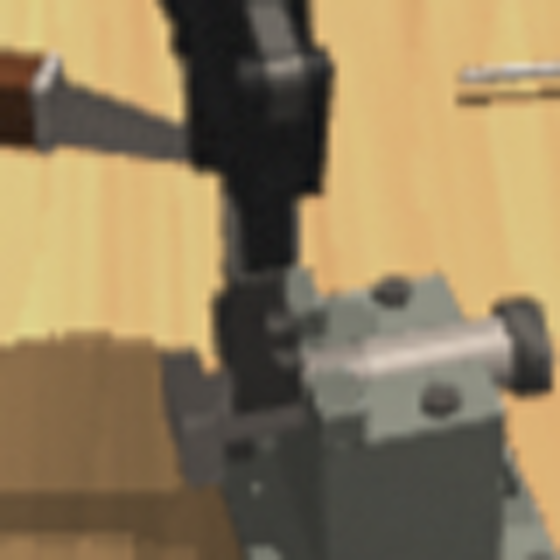

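The finger is in line with the tab along the axle (crop px 262,275), just above it. Lower and close.

Call:
arm_command:
  plan:
    - [[0.009,-0.0035,0,0,0,0,0.045],[0.009,0,0,0,0,0,0.045],[0.008,0,0,0,0,0,0.045]]
  squeeze: 40

```text
t: 21.12
tool_pos: [0.5639, 0.0177, 0.1026]
tool_rot: [-0.152, 1.554, 0.148]
contact_force: [1.1, 0.0, 1.0]
opening: 0.045
```

```bash
python3 -c "
from h import *
st(.5585,.0178,10.7,.095);lvl(10.7)"
```

```text
t 21.12 p [0.5639 0.0177 0.1026] yaw 10.99 down [ 0.011 -0.002 -1.   ] F [1.1 0.  1. ] open 0.045
turn x 0.28970207438740125 shift x 0.007621742031469578 y 0.001070398671642667 z -0.0052514412972249095
turn needed [0.29 0.63 0.21]
```

Call:
arm_command:
  plan:
    - [[0.008,0,-0.005,0,0.5,0,0.045],[0.001,0,0,0,0,0,0],[0,0,0,0,0,0,0],[0,0,0,0,0,0,0],[0,0,0,0,0,0,0],[0,0,0,0,0,0,0],[0,0,0,0,0,0,0],[0,0,0,0,0,0,0],[0,0,0,0,0,0,0]]
  squeeze: 40

```text
t: 21.87
tool_pos: [0.5574, 0.0172, 0.0906]
tool_rot: [-0.151, 1.567, 0.149]
contact_force: [0.4, 0.0, -0.2]
opening: 0.0092
```

```bash
python3 -c "
from h import *
st(.47,-.287,10.7,.095);lvl(10.7)"
```

```text
t 21.87 p [0.5574 0.0172 0.0906] yaw 10.96 down [-0.001 -0.002 -1.   ] F [ 0.4  0.  -0.2] open 0.0092
turn x 0.26444173267742066 shift x -0.004385073999391531 y -0.2826649010426946 z -0.1423590500735687
turn needed [ 0.26 -0.09  0.08]
```

The tab is held at 9 mm. Lift straight up, then look via the marks.

Call:
arm_command:
  plan:
    - [[-0.01,0,0,0,0,0,0],[-0.02,0,0,0,0,0,0],[-0.025,0,0,0,0,0,0],[-0.025,0,0,0,0,0,0],[0,0,0,0,0,0,0]]

```text
t: 22.28
tool_pos: [0.5557, 0.0165, 0.1732]
tool_rot: [-0.152, 1.572, 0.148]
contact_force: [1.5, 0.9, 1.0]
opening: 0.0089
```

```bash
python3 -c "
from h import *
snap('side');st(.47,-.287,10.7,.06);lvl(10.7);marks('side',['clip','clip_tab'],1)"
```

```text
t 22.33 p [0.5548 0.0167 0.1709] yaw 10.95 down [-0.009 -0.003 -1.   ] F [0.7 0.4 0.1] open 0.0092
turn x 0.248097554041653 shift x 0.11091420303304486 y -0.2826469008760926 z -0.13965760045287665
turn needed [ 0.25 -0.55  0.06]
side clip 0.64 [ 0.5972  0.0251 -0.0028] [319. 233.]
side clip_tab 0.61 [0.5574 0.0205 0.2042] [299. 165.]
```

Call:
arm_command:
  plan:
    - [[0,-0.015,-0.008,0,-0.3,0,0],[0,-0.0314,-0.0155,0,0,0,0],[0,-0.0314,-0.0155,0,0,0,0],[0,-0.0314,-0.0155,0,0,0,0],[0,-0.0314,-0.0155,0,0,0,0],[0,-0.0314,-0.0155,0,0,0,0],[0,-0.0314,-0.0155,0,0,0,0],[0,-0.0314,-0.0155,0,0,0,0],[0,-0.0314,-0.0155,0,0,0,0],[0,-0.015,-0.008,0,0,0,0],[0,0,0,0,0,0,0]]

```text
t: 23.35
tool_pos: [0.4541, -0.2929, 0.1459]
tool_rot: [-0.142, 1.604, 0.169]
contact_force: [0.9, 0.3, -0.3]
opening: 0.0089
```

```bash
python3 -c "
from h import *
snap('side');st(.47,-.287,None,.018);lvl(10.7);marks('side',['clip','clip_tab','tray'],1)"
```

```text
t 23.4 p [ 0.4543 -0.2914  0.1455] yaw 11.36 down [-0.04   0.014 -0.999] F [-0.2 -0.2 -1. ] open 0.009
turn x 0.0 shift x 0.12747852931310152 y 0.0012218090557357562 z 0.016293365980931854
turn needed [ 0.64 -2.12 -1.24]
side clip 0.74 [ 0.4543 -0.2941  0.1463] [238. 329.]
side clip_tab 0.49 [ 0.4566 -0.2955  0.1794] [236. 318.]
side tray 0.61 [ 0.4708 -0.2883 -0.0005] [260. 369.]
```

Call:
arm_command:
  plan:
    - [[0,0.001,0.016,0.6,-2.1,-1.2,0],[0.025,0,0,0,0,0,0],[0.025,0,0,0,0,0,0],[0.025,0,0,0,0,0,0],[0.02,0,0,0,0,0,0],[0,0,0,0,0,0,0]]

```text
t: 24.05
tool_pos: [0.4782, -0.277, 0.0509]
tool_rot: [-0.163, 1.555, 0.157]
contact_force: [-0.6, 0.6, -0.8]
opening: 0.009
```

```bash
python3 -c "
from h import *
snap('side');st(.47,-.287,None,.016);lvl(10.7);marks('side',['clip','clip_tab','tray'],1)"
```

```text
t 24.1 p [ 0.479  -0.2775  0.0527] yaw 11.72 down [ 0.012 -0.004 -1.   ] F [-0.4 -0.1 -0.6] open 0.0087
turn x -1.7763568394002505e-15 shift x 0.03669195114610001 y -0.007462618653209161 z -0.010776409558833841
turn needed [1.01 0.62 0.37]
side clip 0.65 [ 0.4785 -0.278   0.05  ] [262. 349.]
side clip_tab 0.53 [ 0.479  -0.2747  0.0824] [260. 337.]
side tray 0.92 [ 0.4717 -0.2884  0.0005] [261. 368.]
```

Call:
arm_command:
  plan:
    - [[0.01,-0.007,-0.009,0.5,0.6,0.3,0],[0.01,0,0,0,0,0,0],[0.01,0,0,0,0,0,0],[0.004,0,0,0,0,0,0]]

```text
t: 24.58
tool_pos: [0.4782, -0.2941, 0.0277]
tool_rot: [-0.165, 1.551, 0.139]
contact_force: [-0.2, -0.4, -1.2]
opening: 0.0089
```

```bash
python3 -c "
from h import *
st(.47,-.287,None,.016);lvl(10.7)"
```

```text
t 24.58 p [ 0.4782 -0.2941  0.0277] yaw 11.11 down [ 0.016 -0.015 -1.   ] F [-0.2 -0.4 -1.2] open 0.0089
turn x 0.0 shift x 0.011726239936858639 y 0.008518768576059354 z -0.006679459801977971
turn needed [0.41 0.74 1.02]
```

Call:
arm_command:
  plan:
    - [[0.006,0.003,-0.004,0,0.6,1,0],[0.006,0.002,0,0,0,0,0],[0.004,0,0,0,0,0,0]]

```text
t: 24.83
tool_pos: [0.4726, -0.2899, 0.0095]
tool_rot: [-0.149, 1.565, 0.153]
contact_force: [-1.0, 4.2, 20.9]
opening: 0.0087
```

```bash
python3 -c "
from h import *
st(.47,-.287,None,.015);lvl(10.7)"
```

```text
t 24.83 p [ 0.4726 -0.2899  0.0095] yaw 11.04 down [ 0.     0.003 -1.   ] F [-1.   4.2 20.9] open 0.0087
turn x 0.0 shift x -0.005458337390540642 y 0.0033042504183401693 z -0.001979368708190278
turn needed [ 0.34  0.05 -0.14]
```

The clip is on the tray floor. Open slightly, then rise.

Call:
arm_command:
  plan:
    - [[-0.001,0,0,0,0,0,0.03],[-0.001,0,0,0,0,0,0.03],[0,0,0,0,0,0,0.03],[0,0,0,0,0,0,0.03],[-0.015,0,0,0,0,0,0.03],[-0.03,0,0,0,0,0,0.03],[-0.035,0,0,0,0,0,0.03],[-0.035,0,0,0,0,0,0.03],[-0.035,0,0,0,0,0,0.03],[-0.03,0.03,0,0,0,0,0.03],[0,0.035,0,0,0,0,0.03],[0,0.035,0,0,0,0,0.03],[0,0.035,0,0,0,0,0.03],[0,0.035,0,0,0,0,0.03],[0,0,0,0,0,0,0.03]]

```text
t: 26.08
tool_pos: [0.4396, -0.1197, 0.2022]
tool_rot: [-0.145, 1.56, 0.149]
contact_force: [0.1, -0.7, 0.3]
opening: 0.0297
```

```bash
python3 -c "
from h import *
a=snap('side','12a.png');b=snap('top');st()
for c in('side','top'):
    marks(c,['clip','spacer','spray','tray'],1);marks(c,['wedge_grip','wedge_tip','driver'],2)
f=lambda i,u,v,W,H,s:cv2.resize(i[v:v+H,u:u+W],None,fx=s,fy=s,interpolation=cv2.INTER_CUBIC)
cv2.imwrite('pics/12.png',np.hstack([f(a,200,100,200,300,1.9),f(b,130,130,210,290,1.95)[:570,:410]])[:,:,::-1])"
```

```text
t 26.18 p [ 0.4403 -0.1231  0.2022] yaw 10.62 down [ 0.006  0.001 -1.   ] F [-0.3 -0.6 -0.6] open 0.0296
side clip 0.67 [ 0.4723 -0.2908  0.0117] [260. 367.]
side spacer 0.73 [ 0.4477 -0.0328  0.0019] [254. 255.]
side spray 0.93 [ 0.7166 -0.2789 -0.0026] [398. 353.]
side tray 0.74 [ 0.4708 -0.2862  0.0009] [260. 367.]
side wedge_grip 0.76 [0.4638 0.2644 0.021 ] [265. 167.]
side wedge_grip 0.58 [0.6991 0.4172 0.0233] [342. 133.]
side wedge_tip 0.68 [0.6278 0.5147 0.0016] [317. 124.]
side wedge_tip 0.66 [0.5754 0.2257 0.001 ] [305. 179.]
side driver 0.66 [0.7371 0.2752 0.002 ] [361. 165.]
top clip 0.55 [ 0.4713 -0.2882 -0.0029] [444. 260.]
top spacer 0.78 [ 0.4537 -0.0309 -0.0005] [347. 265.]
top spray 0.71 [ 0.7242 -0.2809 -0.0013] [439. 168.]
top tray 0.81 [ 4.714e-01 -2.877e-01 -3.000e-04] [444. 260.]
top wedge_grip 0.89 [0.4671 0.2641 0.0213] [236. 257.]
top wedge_tip 0.97 [5.805e-01 2.265e-01 2.000e-04] [254. 216.]
top wedge_tip 0.73 [6.298e-01 5.103e-01 3.000e-04] [152. 196.]
top driver 0.69 [7.354e-01 2.707e-01 2.000e-04] [240. 161.]
top driver 0.54 [0.5968 0.0242 0.0031] [328. 211.]Traceback (most recent call last):
  File "<string>", line 7, in <module>
    cv2.imwrite('pics/12.png',np.hstack([f(a,200,100,200,300,1.9),f(b,130,130,210,290,1.95)[:570,:410]])[:,:,::-1])
                              ~~~~~~~~~^^^^^^^^^^^^^^^^^^^^^^^^^^^^^^^^^^^^^^^^^^^^^^^^^^^^^^^^^^^^^^^^^
    return _nx.concatenate(arrs, 1, dtype=dtype, casting=casting)
           ~~~~~~~~~~~~~~~^^^^^^^^^^^^^^^^^^^^^^^^^^^^^^^^^^^^^^^
ValueError: all the input array dimensions except for the concatenation axis must match exactly, but along dimension 0, the array at index 0 has size 570 and the array at index 1 has size 526
```

View pics/12a.png

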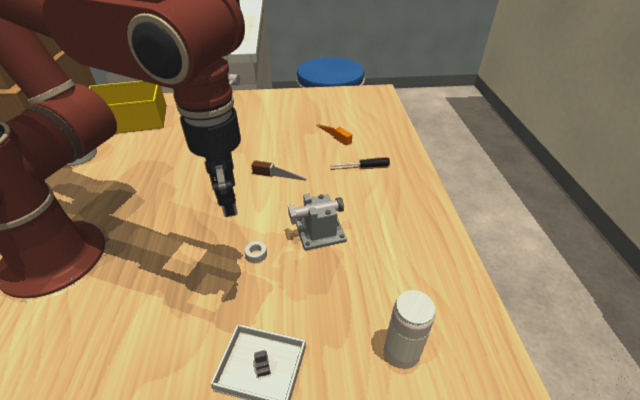

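The clip stands in the tray (262,363), the wedge lies flat (278,171), the axle is bare, and the other things are where they were. I'll hand in.

```bash
python3 -c "
from h import *
print(finish_job())"
```

```text
the job is handed in; nothing more can be done
None
```

The job is done and handed in at about 26 s of the 69 s allowed. I pushed the brown wooden-handled wedge along the axle under the clip's arch to about 69 mm past the seat. The push peaked at about 16 N along the axle (19 N in total), then dropped to nearly nothing as the clip rode up off the axle. I drew the wedge out and laid it flat near where it started. I then picked the freed clip up by its tab and set it in the tray.

**Last checks:**
- **Clip:** the picture shows it standing in the tray, and the network put it about 4 mm from the tray's centre.
- **Wedge:** it lies flat on the bench, within about 5 mm of its starting place.
- **Other things:** the spacer, driver, spray can and orange wedge read the same as before, to within measuring noise.
- **Robot:** the gripper is empty and clear of everything.

**What disagreed:**
- **Fingertips:** they end about 20 mm short of the reported TCP. My first grasp closed on top of the handle without moving the wedge, and I allowed for the offset after that.
- **Setting down:** the wedge and clip touched down at 24 N and 21 N, under the 40 N limit.
- **Low-confidence detection:** one top-view network reading put a "driver" at the cradle (0.54). The picture shows the driver in its original place.

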